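Push a spare microscope rail past the post into its storage bay

ROBOT

A 6-joint arm with a two-finger parallel gripper is mounted at the origin on the work surface. World frame = base frame: x ahead of the robot, y to its left, z up, the work surface at z = 0. Lengths are in mm, angles in rad, forces in N, time in s.
With the tool pointing down it reaches from about 350 to 975 mm from the base axis. Payload 7.1 kg.
Tool frame: the origin (TCP) lies at the centre of the arm's flange, where the gripper is bolted on; the fingertips stand 182 mm ahead of it and the grasp point (between the pads) lies 163 mm ahead of it; z points along the fingers, y is the line along which they close (so a half turn about z gives the same grasp; the last joint's range is limited). The gripper opens to 88 mm and grips with 3 to 60 N. Pads are 20 mm wide; open, the fingers measure 115 mm over their backs; the gripper's body (75 mm by 178 mm) begins 61 mm behind the grasp point.
Start: joints at [-0.019, 0.423, 1.63, -0, 1.089, -0.019], TCP at [624.985, 0.026, 404.675] pointing down, gripper open.
Joint ranges: [-3, 3], [-0.9, 2.11], [0.09, 2.58], [-1.31, 4.45], [0.11, 2.69], [-2.54, 2.54]. Speed limits (rad/s): [2.39, 2.39, 3.01, 3.14, 3.14, 3.14].

INTERFACE

Orientations are given as a rotation vector (axis times angle).
In Python, from workcell import readout, get_image, ctrl gives the robot as it stands.
- The arm moves only by the tool step_arm, never from a script. Its argument "targets" is a list that holds one entry, the list of rows, each a list of 7 numbers: the shift along the world's x, y, z as a fraction of full scale, then the turn, a rotation vector about the world's x, y, z as a fraction of full scale, then the opening, from 0 (shut) to 1 (fully open). In form: [[[dx, dy, dz, wx, wy, wz, claw], ...]]. A call has exactly 5 rows; each row shifts and turns the commanded pose from where the row before left it; what a row does not reach is not made up. Full scale, the value 1, is 0.05 m for a shift and 4 degrees for a turn. A row lasts 1/8 s, in which the tool goes at most 62.5 mm and 10.7 degrees, less where a joint would pass 70% of its speed; a pose out of reach is approached as far as the arm can. A call with a number of a shift or a turn outside -1 to 1 is refused whole. A call with a gripper value outside its range is refused whole. The fingers move at their own pace and stop on an object; the grip force is fixed at half the most. Time passes only in rows, so rows that do not move let the fingers close, or fill a call up. It gives the time, the measured TCP pose, the force, the opening and the grip force at its end, in the units of the state.
- readout.get_obs(): the state, without advancing time (a new reading comes with each control period).
- get_image(name): name is "scene" or "side" or "wrist"; returns a dict with "pixels" (480x640x3 uint8, red, green, blue), "intrinsics" (3x3 intrinsics, pixels), "extrinsics" (4x4, takes a point from world to camera coordinates). Camera axes: x right, y down, z forward; pixel columns grow to the right and rows downward; lengths in mm; the calibration is good to about 2 mm. A picture is of the moment at which its call begins. There is no depth.
- ctrl.close_job(): hands the job in; it is judged then, once.
The state is a dict: "t": time; "qpos": joint angles; "qvel": joint speeds; "joint_torque": joint torques, N m; "ee_pos": TCP position; "orientation": TCP orientation; "ft_force": force on the tool from outside, world axes, zero at the start; "moment": the same for the moment, N m; "width": finger opening in mm; "grasp_force": force on a finger pad.
Only numpy, scipy, OpenCV 4.12 (cv2) and the standard library are available. Lean on these libraries where they do the work, as an engineer would, in place of code of your own. Each camera call takes 0.05 s, during which the arm holds its last target. There are 200 camera calls.

TASK

Put the loose aluminium rail away in the empty bay of the bench rack, working around the steel post that stands in front of the bay: push it along the bench with the fingertips, one end and then the other, never picking it up or tipping it. Finish with it fully home, one end against the bay's blue back stop and the rail lying straight along the bay, flat on the bench, and leave the vial, the dropper bottle and the glass dish where they stand.

Things in the scene. Friction and masses are not known exactly. Their poses are not given: they have to be found in the camera images.
- rail: Loose aluminium rail with dark slots and blue end caps, a bar 260 long x 30 wide x 25 mm high, 0.2 to 0.42 kg, lying flat on the bench (it slides with friction and does not roll). Origin: centre of its underside; x runs along its length, z up. Both ends are alike and either may go in first.
- rack: Low open-topped rack fixed to the bench. Origin: bench level, centre of the mouth of the empty bay; x points straight into the bay, y across it, z up. The empty bay has no floor but the bench; it is 70 mm wide (y -35 to +35 mm) between white walls 8 mm thick and 30 mm high. The loose rail, fully home, has its centre at x = 60 mm and its outer end 70 mm outside the mouth.
- bay_stop (a point): Point at bench level where the bay's centre line meets the face of the blue back stop (30 mm high), 190 mm in from the mouth.
- stored (a point): Underside centre of a rail stored in the second, full bay beside the empty one (91 mm to its +y side); fixed, same size as the loose one and parallel to the bay. Its outer end also stands 70 mm outside the mouth.
- post: Steel mounting post bolted to the bench in front of the empty bay, 25 mm in diameter and 50 mm high, about 180 mm out from the mouth and nearly on the bay's centre line, so that the rail cannot be slid straight in from behind it. Origin: centre of its foot. It does not move.
- vial: Small clear vial with a red cap, 27 mm in diameter, 50 mm high, standing loose near the bay; leave it alone. Origin: centre of its base, z up.
- dropper: Black dropper bottle with a red label, 34 mm in diameter, 62 mm high, standing loose beyond the post; leave it alone. Origin: centre of its base, z up.
- dish: Round glass dish, 56 mm in diameter, 18 mm high, lying loose beyond the post; leave it alone. Origin: centre of its base, z up.

How it is judged (in metres and radians):
At the end, for the whole second after the job is handed in: The rail lies flat and at rest on the bench inside the empty bay, its end within about 10 mm of the back stop (centre 50 to 66 mm in from the mouth), its centre within 25 mm of the bay's centre line and its length within 0.10 rad of the bay's direction (x of rail in the frame of rack between 0.05 and 0.066 m and y of rail in the frame of rack between -0.025 and 0.025 m and angle between the x axis of rail and the x axis of rack, either way round below 0.1 rad and height (world z) of rail below 0.006 m and angle between rail's own z axis and vertical below 0.06 rad and linear speed of rail below 0.01 m/s and angular speed of rail below 0.05 rad/s); the robot touches nothing.
It fails at once if the rail is lifted or tipped off the bench (height (world z) of rail above 0.01 m or angle between rail's own z axis and vertical above 0.12 rad).
It fails at once if the vial is shifted more than 20 mm or tipped (distance of vial from where it was at the start of the episode above 0.02 m or angle between vial's own z axis and vertical above 0.35 rad).
It fails at once if the dropper is shifted more than 20 mm or tipped (distance of dropper from where it was at the start of the episode above 0.02 m or angle between dropper's own z axis and vertical above 0.35 rad).
It fails at once if the dish is shifted more than 20 mm or tipped (distance of dish from where it was at the start of the episode above 0.02 m or angle between dish's own z axis and vertical above 0.35 rad).
It also fails if it takes over 72 s, if anything falls off the work surface, if the arm or the gripper's body presses on something with over 40 N, if the wrist force passes 120 N, or if a joint passes its speed limit or range.

## Working session

There is one attempt and no reset: what is moved stays moved. The work goes in short steps, Python scripts to look and compute and a tool call to move; the robot and the scene stay as the last step left them, time stands still between calls to the robot, and variables do not carry over. Pictures are saved under pics/ and viewed, at most 10 in all, crops included, and the job is handed in when it is done.

Besides the shell and the picture viewer there is one more tool, called after ">>>" in YAML: its name, and indented under it one key for each argument. step_arm: Moves the arm, as the interface text tells. Shift numbers are shares of 0.05 m and turn numbers shares of 4 degrees, none past 1 either way. Its arguments: {"type":"object","properties":{"targets":{"type":"array"}},"required":["targets"]}

```bash
mkdir -p pics; cat > h.py <<'E'
import numpy as np, cv2
from workcell import readout,get_image,ctrl
def snap(n,f=None):
    d=get_image(n)
    if f: cv2.imwrite('pics/'+f,d['pixels'][:,:,::-1])
    return d
def ray(d,uv,z):
    K=np.array(d['intrinsics']);T=np.array(d['extrinsics']);R=T[:3,:3];c=-R.T@T[:3,3]
    uv=np.atleast_2d(uv).astype(float)
    r=(R.T@np.linalg.inv(K)@np.c_[uv,np.ones(len(uv))].T).T
    return c+r*((z-c[2])/r[:,2])[:,None]
def proj(d,P):
    K=np.array(d['intrinsics']);T=np.array(d['extrinsics'])
    p=K@(T[:3,:3]@np.atleast_2d(P).T+T[:3,3:]);return (p[:2]/p[2]).T
E
python3 - <<'E'
from h import *
for n in ['scene','side','wrist']:
    d=snap(n,n+'0.png'); T=np.array(d['extrinsics']);print(n,-T[:3,:3].T@T[:3,3],T[2,:3])
print(readout.get_obs())
E
```

```text
scene [1074.06949265  267.48131115  461.22672714] [-0.64245423 -0.41249091 -0.64583575]
side [167.28146622 457.26782588 823.25461881] [ 0.44781777 -0.4635483  -0.76457976]
wrist [624.95751414  69.46877481 385.5318635 ] [-0.00161041 -0.2539833  -0.96720726]
{'t': 0.15, 'qpos': array([-1.89882586e-02,  4.23689829e-01,  1.63051011e+00,  2.65754481e-05,
        1.08859282e+00, -1.89961712e-02]), 'qvel': array([-0.00091709, -0.00107217, -0.00456031,  0.00105663,  0.00028231,
        0.00127163]), 'joint_torque': array([ 9.52650989e-04, -5.44981134e+01, -2.73919362e+01,  6.45430083e-02,
        2.04369903e-02, -3.19723256e-05]), 'ee_pos': array([6.24783287e+02, 4.01789484e-02, 4.04066525e+02]), 'orientation': array([-2.22082331e+00, -2.22081349e+00,  1.28043621e-03]), 'ft_force': array([-6.98942054e-02,  2.34095184e-05,  4.92052402e-01]), 'moment': array([-0.01520874,  0.00577132, -0.02347234]), 'grasp_force': 0.0, 'width': 88.13085063674382}
```

View pics/scene0.png

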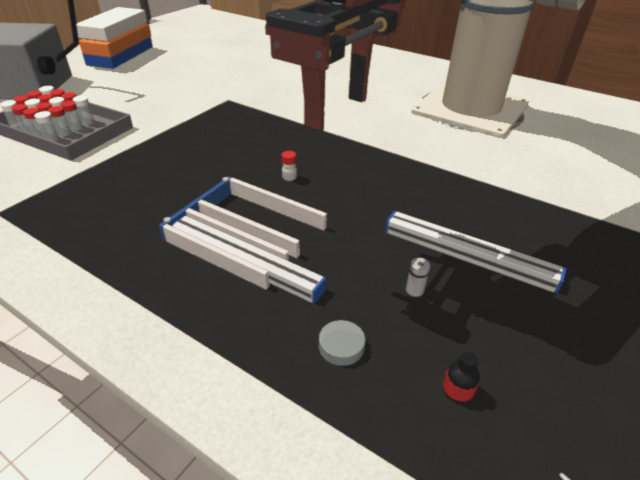

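View pics/side0.png

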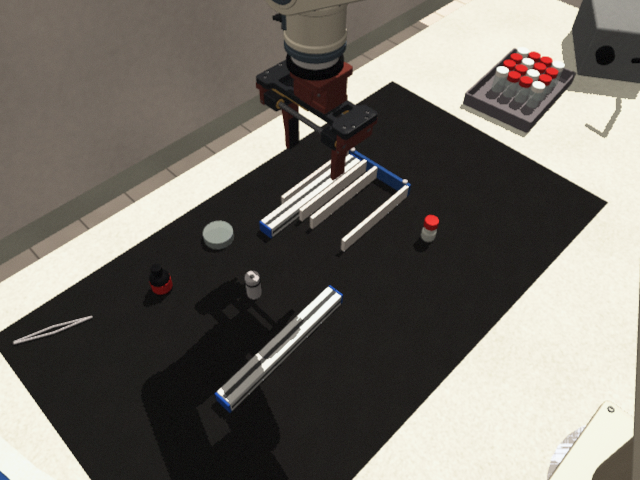

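The scene view shows the rail from (390,222) to (562,275), the empty bay between wall tops (229,181)-(326,217) and (200,204)-(298,245), the post at (418,275), the vial at (289,168), the dish at (342,342) and the dropper at (461,380). The side view shows the same layout: rail (335,293)-(224,397), post (253,285).

```bash
python3 - <<'E'
from h import *
np.set_printoptions(precision=1,suppress=True)
pts={'scene':dict(wallA_in=(229,181,30),wallA_mouth=(326,217,30),wallB_in=(200,204,30),wallB_mouth=(298,245,30),vial=(289,156,50),post=(420,262,50),dropper=(469,358,62),dish=(342,335,18),postfoot=(416,292,0),vialfoot=(289,178,0),dishfoot=(342,352,0)),
'side':dict(wallA_in=(407,187,30),wallA_mouth=(343,243,30),wallB_in=(376,170,30),wallB_mouth=(311,220,30),vial=(431,221,50),post=(252,275,50),dropper=(156,270,62),dish=(218,232,18),postfoot=(255,297,0))}
for n in pts:
    d=snap(n)
    for k,v in pts[n].items(): print(n,k,ray(d,v[:2],v[2])[0])
    hsv=cv2.cvtColor(d['pixels'],cv2.COLOR_RGB2HSV)
    m=cv2.inRange(hsv,(100,120,60),(125,255,255))
    c,_=cv2.findContours(m,cv2.RETR_EXTERNAL,cv2.CHAIN_APPROX_NONE)
    for q in c:
        if cv2.contourArea(q)>25:
            b=cv2.boxPoints(cv2.minAreaRect(q)); print(n,'blue',b.tolist(),cv2.contourArea(q),ray(d,b.mean(0),15)[0])
    x0,y0,x1,y1=(370,200,580,300) if n=='scene' else (205,275,355,420)
    cv2.imwrite(f'pics/{n}_c.png',cv2.resize(d['pixels'][y0:y1,x0:x1,::-1],None,fx=3.5,fy=3.5,interpolation=cv2.INTER_CUBIC))
E
```

```text
scene wallA_in [ 601.4 -221.6   30. ]
scene wallA_mouth [591.4 -30.6  30. ]
scene wallB_in [ 678.  -213.9   30. ]
scene wallB_mouth [670.2 -27.5  30. ]
scene vial [ 501.8 -167.4   50. ]
scene post [624.8 138.7  50. ]
scene dropper [745.1 245.5  62. ]
scene dish [763.7 104.5  18. ]
scene postfoot [629.9 143.7   0. ]
scene vialfoot [ 497.1 -172.3    0. ]
scene dishfoot [773.  111.2   0. ]
scene blue [[306.9024353027344, 297.1219177246094], [323.7804870605469, 276.0243835449219], [331.2195129394531, 281.9756164550781], [314.3414611816406, 303.0731506347656]] 156.5 [714.3  38.5  15. ]
scene blue [[554.6788940429688, 291.8831787109375], [563.8759155273438, 266.5911865234375], [567.9707641601562, 268.08026123046875], [558.7737426757812, 293.37225341796875]] 60.5 [508.1 305.   15. ]
scene blue [[166.1200408935547, 218.83999633789062], [224.7240447998047, 178.26800537109375], [233.79603576660156, 191.37200927734375], [175.19203186035156, 231.94400024414062]] 520.5 [ 666.5 -228.4   15. ]
scene blue [[83.5103988647461, 55.1280517578125], [149.0, 38.0], [153.794189453125, 56.33074951171875], [8
[... 563 characters left out ...]
232.50003051757812, 407.50006103515625], [228.50003051757812, 411.50006103515625]] 94.5 [508.5 304.   15. ]
side blue [[328.4000244140625, 285.8000183105469], [329.72003173828125, 284.0400085449219], [343.32000732421875, 294.2400207519531], [342.0, 296.0000305175781]] 25.5 [527.7  42.9  15. ]
side blue [[255.27999877929688, 225.9600067138672], [259.6000061035156, 220.1999969482422], [274.4800109863281, 231.36000061035156], [270.1600036621094, 237.12001037597656]] 82.0 [714.4  38.3  15. ]
side blue [[345.90985107421875, 158.02145385742188], [352.26177978515625, 147.69955444335938], [405.26605224609375, 180.31756591796875], [398.91412353515625, 190.63946533203125]] 401.5 [ 676.  -227.7   15. ]
```

View pics/side_c.png

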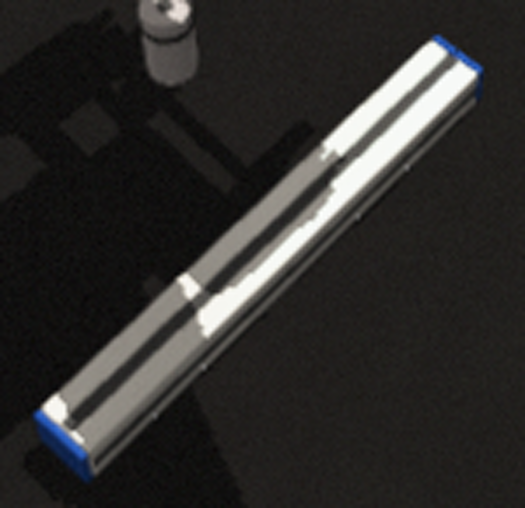

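The side crop shows the rail's top face with its far-end corners at crop (435,38)/(482,70) and the near blue cap at (37,413)-(90,470).

In world coordinates (mm), the bay mouth is at about (626,-31) and points along -y. The post is at (627,139). The rail runs from (508,305) to (523,47). I'll set it aslant on the post's -x side and slide it in from there. I'm starting beside the rail's front end with the fingers shut.

>>> step_arm:
  targets:
    - [[-0.6, 0.26, -0.5, 0, 0, 0, 0], [-0.6, 0.26, -0.5, 0, 0, 0, 0], [-0.6, 0.26, -0.5, 0, 0, 0, 0], [-0.6, 0.26, -0.5, 0, 0, 0, 0], [-0.6, 0.26, -0.5, 0, 0, 0, 0]]

```text
t: 0.88
ee_pos: [474.0, 65.3, 279.1]
orientation: [2.221, 2.221, 0.001]
ft_force: [-0.9, -0.4, -0.9]
width: 41.1
grasp_force: 0.0
```

>>> step_arm:
  targets:
    - [[0, 0, -0.35, 0, 0, 0, 0], [0, 0, -0.35, 0, 0, 0, 0], [0, 0, -0.35, 0, 0, 0, 0], [0, 0, -0.35, 0, 0, 0, 0], [0, 0, -0.35, 0, 0, 0, 0]]

```text
t: 1.5
ee_pos: [475.2, 65.0, 191.6]
orientation: [2.221, 2.221, 0.001]
ft_force: [0.0, -0.7, -0.5]
width: 0.1
grasp_force: 0.0
```

>>> step_arm:
  targets:
    - [[0.32, 0, 0, 0, 0, 0, 0], [0.32, 0, 0, 0, 0, 0, 0], [0.32, 0, 0, 0, 0, 0, 0], [0.32, 0, 0, 0, 0, 0, 0], [0.32, 0, 0, 0, 0, 0, 0]]

```text
t: 2.12
ee_pos: [556.1, 65.0, 192.5]
orientation: [2.221, 2.221, 0.0]
ft_force: [-2.0, -0.1, 0.3]
width: 0.2
grasp_force: 0.6
```

```bash
cat >> h.py <<'E'
M=np.array([626.5,-31.]);X=np.array([.046,-.999]);Y=np.array([.999,.046])
def ends(f=None):
    "blue cap blobs of both views at their heights"
    for n in ['scene','side']:
        d=snap(n,f and n+f)
        m=cv2.inRange(cv2.cvtColor(d['pixels'],cv2.COLOR_RGB2HSV),(100,110,50),(125,255,255))
        k,l,s,c=cv2.connectedComponentsWithStats(m,connectivity=8)
        for i in range(1,k):
            if s[i,4]<10: continue
            ys,xs=np.nonzero(l==i)
            for h in (13,25):
              p=ray(d,c[i],h)[0]
              if 400<p[0]<700 and -100<p[1]<400:
                r=p[:2]-M
                print(n,'z',h,s[i,4],p[:2].round(1),'rack',(r@X).round(1),(r@Y).round(1))
E
python3 -c "
from h import *
ends('1.png');print(readout.get_obs()['ee_pos'])"
```

```text
scene z 13 63 [590.5  55.3] rack -87.9 -32.0
scene z 25 63 [603.5  61. ] rack -93.0 -18.8
scene z 13 78 [487.3 294.4] rack -331.5 -124.1
scene z 25 78 [503.  293.7] rack -330.0 -108.5
side z 13 152 [488.5 290.4] rack -327.4 -123.1
side z 25 152 [483.8 292.8] rack -330.1 -127.7
[557.17158262  65.05853772 192.62347496]
```

View pics/side1.png

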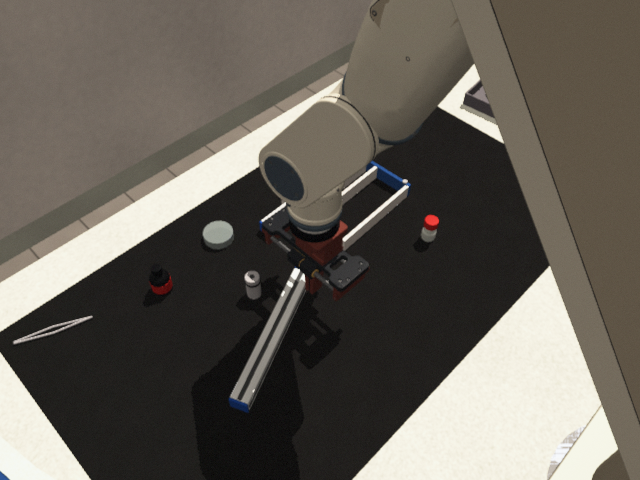

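The side view shows the front end swung over to about (593,53) and the tail at about (488,293), with the post (253,285 px) clear. The rail is now tilted more than I need. I'll push the front a little further, then go round to the tail.

>>> step_arm:
  targets:
    - [[0.2, 0, 0, 0, 0, 0, 0], [0.2, 0, 0, 0, 0, 0, 0], [0.2, 0, 0, 0, 0, 0, 0], [-0.8, 0, 0, 0, 0, 0, 0], [-0.8, 0, 0, 0, 0, 0, 0]]

```text
t: 2.85
ee_pos: [505.0, 65.0, 192.3]
orientation: [2.221, 2.221, 0.002]
ft_force: [-0.2, 0.3, 1.0]
width: 0.7
grasp_force: 0.0
```

>>> step_arm:
  targets:
    - [[-0.9, 0, 0, 0, 0, 0, 0], [-0.5, 0.4, 0, 0, 0, 0, 0], [0, 1, 0, 0, 0, 0, 0], [0, 1, 0, 0, 0, 0, 0], [0, 1, 0, 0, 0, 0, 0]]

```text
t: 3.48
ee_pos: [435.7, 236.9, 192.5]
orientation: [2.221, 2.221, 0.003]
ft_force: [0.7, -0.5, 0.0]
width: 0.2
grasp_force: 0.0
```

```bash
python3 -c "
from h import *
ends('2.png');print(readout.get_obs()['ee_pos'])"
```

```text
scene z 13 97 [621.4  64.2] rack -95.3 -0.7
scene z 25 97 [633.5  69.6] rack -100.2 11.6
scene z 13 74 [479.6 283.7] rack -321.2 -132.3
scene z 25 74 [495.5 283.3] rack -320.0 -116.4
side z 13 163 [482.6 279.6] rack -316.9 -129.5
side z 25 163 [477.9 282.2] rack -319.7 -134.0
[436.26618753 239.2617473  192.75826032]
```

>>> step_arm:
  targets:
    - [[0, 0.54, 0, 0, 0, 0, 0], [0.4, 0, 0, 0, 0, 0, 0], [0.4, 0, 0, 0, 0, 0, 0], [0.4, 0, 0, 0, 0, 0, 0], [0.4, 0, 0, 0, 0, 0, 0]]

```text
t: 4.2
ee_pos: [515.7, 261.3, 192.0]
orientation: [-2.222, -2.221, 0.001]
ft_force: [-1.3, 0.6, 0.1]
width: 0.6
grasp_force: 0.5
```

```bash
python3 -c "
from h import *
ends('3.png');print(readout.get_obs()['ee_pos'])"
```

```text
scene z 13 67 [612.1  43.6] rack -75.2 -10.9
scene z 25 67 [624.5  49.6] rack -80.6 1.7
scene z 13 92 [534.2 292.5] rack -327.4 -77.3
scene z 25 92 [548.6 291.8] rack -326.1 -62.9
side z 13 16 [605.   38.1] rack -70.0 -18.3
side z 25 16 [598.5  44.3] rack -76.5 -24.5
side z 13 141 [540.3 290.6] rack -325.3 -71.3
side z 25 141 [534.8 293.1] rack -328.0 -76.7
[517.02239542 261.50091293 192.39656648]
```

>>> step_arm:
  targets:
    - [[0.12, 0, 0, 0, 0, 0, 0], [0.12, 0, 0, 0, 0, 0, 0], [-0.6, 0, 0, 0, 0, 0, 0], [-0.2, 1, 0, 0, 0, 0, 0], [0, 0.7, 0, 0, 0, 0.6, 0]]

```text
t: 4.92
ee_pos: [486.3, 348.3, 192.4]
orientation: [2.173, 2.269, 0.0]
ft_force: [0.2, -0.6, 1.4]
width: 0.3
grasp_force: 0.0
```

>>> step_arm:
  targets:
    - [[0.4, 0, 0, 0, 0, 0.9, 0], [0.7, 0, 0, 0, 0, 0.9, 0], [0, -0.2, 0, 0, 0, 0.8, 0], [0, 0, 0, 0, 0, 0, 0], [0, 0, 0, 0, 0, 0, 0]]

```text
t: 5.55
ee_pos: [541.7, 337.1, 192.2]
orientation: [-1.961, -2.454, 0.0]
ft_force: [0.2, 0.2, 0.1]
width: 0.9
grasp_force: 0.0
```

```bash
python3 -c "
from h import *
ends('4.png');print(readout.get_obs()['ee_pos'])"
```

```text
scene z 13 65 [610.   40.3] rack -71.9 -13.2
scene z 25 65 [622.4  46.3] rack -77.4 -0.5
scene z 13 97 [545.2 292.8] rack -327.2 -66.3
scene z 25 97 [559.4 292.1] rack -325.9 -52.2
side z 13 42 [615.1  36.9] rack -68.4 -8.3
side z 25 42 [608.4  43.1] rack -74.9 -14.6
side z 13 33 [547.8 292.3] rack -326.6 -63.7
side z 25 33 [542.2 294.7] rack -329.3 -69.2
[541.65966119 337.32652718 192.2053966 ]
```

View pics/scene4.png

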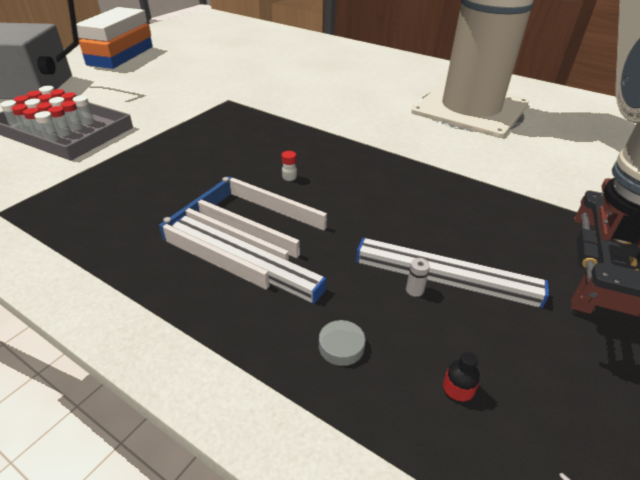

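The scene view shows the rail between (360,250) and (546,292), clear of the post at (418,278), with the gripper behind its tail. The slope to the bay is about 0.2, slightly steep, so I'll nudge the tail +x by 11 mm and then push from behind.

>>> step_arm:
  targets:
    - [[-1, 0, 0, 0, 0, 0, 0], [0, -0.64, 0, 0, 0, -0.4, 0], [0, -0.6, 0, 0, 0, 0, 0], [0.5, 0, 0, 0, 0, 0, 0], [0.33, 0, 0, 0, 0, 0, 0]]

```text
t: 6.28
ee_pos: [534.3, 275.2, 192.5]
orientation: [1.995, 2.427, 0.001]
ft_force: [-1.5, 1.1, 0.1]
width: 0.5
grasp_force: 0.6
```

>>> step_arm:
  targets:
    - [[0, 0, 0, 0, 0, 0, 0], [-0.9, 0, 0, 0, 0, 0, 0], [0, 0.8, 0, 0, 0, 0, 0], [0, 0.5, 0, 0, 0, 0, 0], [0.9, 0, 0, 0, 0, 0, 0]]

```text
t: 6.9
ee_pos: [531.8, 342.8, 192.0]
orientation: [-1.987, -2.432, 0.002]
ft_force: [1.5, 0.1, 0.1]
width: 0.2
grasp_force: 0.0
```

```bash
python3 -c "
from h import *
ends();print(readout.get_obs()['ee_pos'])"
```

```text
scene z 13 63 [607.6  37.9] rack -69.7 -15.7
scene z 25 63 [620.1  44. ] rack -75.2 -2.9
scene z 13 92 [556.1 293.4] rack -327.3 -55.4
scene z 25 92 [570.  292.7] rack -325.9 -41.6
side z 13 42 [610.6  34.4] rack -66.1 -12.9
side z 25 42 [604.   40.7] rack -72.7 -19.2
[536.98828739 341.72407251 193.05098336]
```

>>> step_arm:
  targets:
    - [[0.25, 0, 0, 0, 0, 0, 0], [0.11, -0.6, 0, 0, 0, 0, 0], [0.076, -0.4, 0, 0, 0, 0, 0], [0.076, -0.4, 0, 0, 0, 0, 0], [0.076, -0.4, 0, 0, 0, 0, 0]]

```text
t: 7.62
ee_pos: [562.9, 248.8, 192.1]
orientation: [-1.994, -2.427, 0.0]
ft_force: [0.0, 1.2, -1.5]
width: 0.4
grasp_force: 0.7
```

```bash
python3 -c "
from h import *
ends();print(readout.get_obs()['ee_pos'])"
```

```text
scene z 13 54 [618.3 -18.9] rack -12.4 -7.6
scene z 25 54 [630.5 -11.3] rack -19.5 4.9
scene z 13 54 [576.6 238.3] rack -271.3 -37.5
scene z 25 54 [589.9 239.1] rack -271.5 -24.1
side z 13 40 [622.9 -24.6] rack -6.6 -3.3
side z 25 40 [616.1 -17.5] rack -14.0 -9.7
side z 13 12 [561.4 229.2] rack -262.9 -53.1
side z 25 12 [555.6 232.6] rack -266.6 -58.7
[563.15154374 247.86173559 192.13542049]
```

>>> step_arm:
  targets:
    - [[0.072, -0.4, 0, 0, 0, 0, 0], [0.072, -0.4, 0, 0, 0, 0, 0], [0.072, -0.4, 0, 0, 0, 0, 0], [0.072, -0.4, 0, 0, 0, 0, 0], [0.0, 0, 0, 0, 0, 0, 0]]

```text
t: 8.35
ee_pos: [577.5, 168.1, 192.1]
orientation: [-1.997, -2.426, 0.001]
ft_force: [-0.1, 0.1, -0.0]
width: 0.2
grasp_force: 0.0
```

```bash
python3 -c "
from h import *
ends('5.png');print(readout.get_obs()['ee_pos'])"
```

```text
scene z 25 38 [637.3 -98.2] rack 67.6 7.7
scene z 13 57 [591.3 154.8] rack -187.2 -26.6
scene z 25 57 [604.3 157.8] rack -189.6 -13.5
side z 25 33 [632.3 -98.5] rack 67.7 2.7
side z 13 10 [567.5 154.8] rack -188.3 -50.4
side z 25 10 [561.6 159.3] rack -193.1 -56.1
[577.28860314 169.45530232 192.0456243 ]
```

View pics/scene5.png

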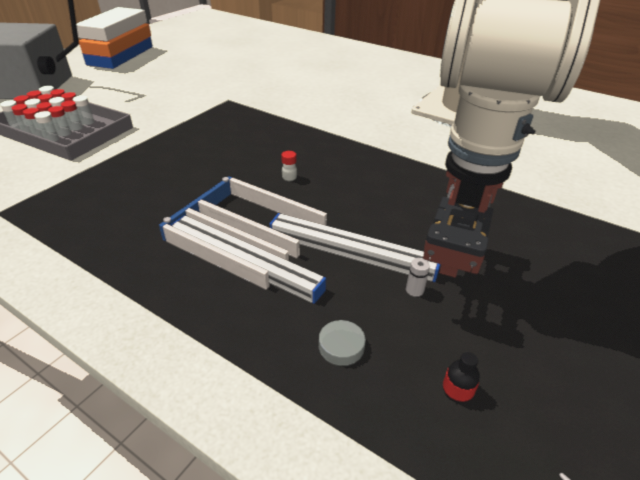

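The scene view shows the front end inside the mouth at (273,222) and the tail at (436,270), just beside the post with a gap. I'll continue along the same line until the tail is past the post.

>>> step_arm:
  targets:
    - [[0.05, -0.4, 0, 0, 0, 0, 0], [0.05, -0.4, 0, 0, 0, 0, 0], [0.05, -0.4, 0, 0, 0, 0, 0], [0, 0, 0, 0, 0, 0, 0], [0, 0, 0, 0, 0, 0, 0]]

```text
t: 9.07
ee_pos: [584.9, 109.6, 192.2]
orientation: [1.995, 2.427, -0.0]
ft_force: [0.6, -0.0, 0.2]
width: 0.3
grasp_force: 0.0
```

```bash
python3 -c "
from h import *
ends('6.png');print(readout.get_obs()['ee_pos'])"
```

```text
scene z 13 70 [597.8  94.7] rack -126.9 -22.9
scene z 25 70 [610.5  99.3] rack -130.9 -10.0
side z 13 25 [579.2  92.8] rack -125.9 -41.6
side z 25 25 [573.1  98.2] rack -131.6 -47.4
[584.77295694 110.21859795 192.17794966]
```

View pics/scene6.png

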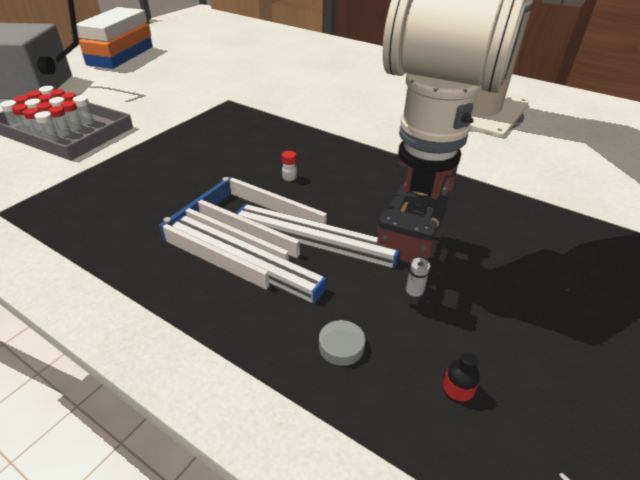

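The scene view shows the tail at (397,256) past the post (418,278), with the front deep in the bay at (240,212). Next I'll swing the tail +x towards the bay's line.

>>> step_arm:
  targets:
    - [[0, 0.3, 0, 0, 0, 0, 0], [-1, 0, 0, 0, 0, 0, 0], [0, -1, 0, 0, 0, 0, 0], [0.5, 0, 0, 0, 0, 0, 0], [0.25, 0, 0, 0, 0, 0, 0]]

```text
t: 9.8
ee_pos: [573.3, 75.8, 192.5]
orientation: [1.993, 2.427, 0.001]
ft_force: [-1.5, 0.7, 1.6]
width: 0.4
grasp_force: 0.9
```

>>> step_arm:
  targets:
    - [[0.2, 0, 0, 0, 0, -0.6, 0], [0.1, 0, 0, 0, 0, -0.5, 0], [0, 0, 0, 0, 0, 0, 0], [-0.6, 0, 0, 0, 0, -0.5, 0], [-0.2, 0, 0, 0, 0, -0.5, 0]]

```text
t: 10.42
ee_pos: [545.7, 75.2, 191.9]
orientation: [-2.166, -2.274, 0.002]
ft_force: [0.8, -0.1, 0.9]
width: 0.6
grasp_force: 0.0
```

```bash
python3 -c "
from h import *
ends('7.png');print(readout.get_obs()['ee_pos'])"
```

```text
scene z 13 120 [610.4  92.8] rack -124.4 -10.4
scene z 25 120 [622.8  97.5] rack -128.5 2.2
side z 13 133 [612.  93.] rack -124.6 -8.7
side z 25 133 [605.4  98.4] rack -130.3 -15.1
[546.50155912  75.15232816 192.21313292]
```

View pics/scene7.png

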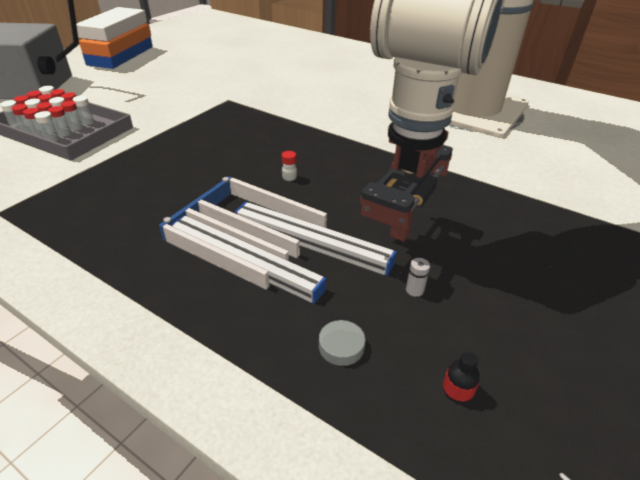

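The scene view shows the rail almost straight with the bay, its tail at (392,262), and the post clear. I'll go in between the tail and the post and push the end home.

>>> step_arm:
  targets:
    - [[0, 0.68, 0, 0, 0, 0, 0], [0.7, 0, 0, 0, 0, 0, 0], [0.5, 0, 0, 0, 0, 0, 0], [0, -0.2, 0, 0, 0, 0, 0], [0, -0.3, 0, 0, 0, 0, 0]]

```text
t: 11.15
ee_pos: [607.5, 84.3, 192.7]
orientation: [2.166, 2.276, 0.003]
ft_force: [-1.2, 5.3, 5.3]
width: 0.4
grasp_force: 2.9
```

>>> step_arm:
  targets:
    - [[0.01, -0.2, 0, 0, 0, 0, 0], [0.01, -0.2, 0, 0, 0, 0, 0], [0.01, -0.1, 0, 0, 0, 0, 0], [0, -0.05, 0, 0, 0, 0, 0], [0, 0, 0, 0, 0, 0, 0]]

```text
t: 11.78
ee_pos: [608.5, 56.3, 192.3]
orientation: [-2.167, -2.275, 0.0]
ft_force: [0.6, 2.8, 1.2]
width: 0.4
grasp_force: 1.2
```

```bash
python3 -c "
from h import *
ends('8.png');print(readout.get_obs()['ee_pos'])"
```

```text
scene z 13 30 [620.8  44.9] rack -76.1 -2.2
scene z 25 30 [633.   50.9] rack -81.5 10.2
side z 13 55 [598.2  40.8] rack -73.1 -25.0
side z 25 55 [591.8  47. ] rack -79.5 -31.1
[608.44622608  56.36376053 192.04417578]
```

>>> step_arm:
  targets:
    - [[0, -0.05, 0, 0, 0, 0, 0], [0, -0.04, 0, 0, 0, 0, 0], [0, -0.03, 0, 0, 0, 0, 0], [0, 0, 0, 0, 0, 0, 0], [0, 0, 0, 0, 0, 0, 0]]

```text
t: 12.5
ee_pos: [608.7, 50.3, 192.0]
orientation: [-2.166, -2.275, 0.001]
ft_force: [-0.6, 1.3, 1.9]
width: 0.5
grasp_force: 0.8
```

>>> step_arm:
  targets:
    - [[0, -0.03, 0, 0, 0, 0, 0], [0, -0.03, 0, 0, 0, 0, 0], [0, 0, 0, 0, 0, 0, 0], [0, 0, 0, 0, 0, 0, 0], [0, 0, 0, 0, 0, 0, 0]]

```text
t: 13.12
ee_pos: [608.7, 47.9, 192.1]
orientation: [-2.166, -2.275, -0.001]
ft_force: [0.1, 5.5, 1.4]
width: 0.0
grasp_force: 2.8
```

>>> step_arm:
  targets:
    - [[0, -0.03, 0, 0, 0, 0, 0], [0, -0.02, 0, 0, 0, 0, 0], [0, 0, 0, 0, 0, 0, 0], [0, 0, 0, 0, 0, 0, 0], [0, 0, 0, 0, 0, 0, 0]]

```text
t: 13.75
ee_pos: [608.7, 47.1, 192.2]
orientation: [-2.166, -2.273, -0.003]
ft_force: [-0.4, 16.5, 1.0]
width: 0.3
grasp_force: 8.5
```

The force rose to 16 N with no further advance, so the rail is against the stop. I'll back off and lift, then check its straightness.

>>> step_arm:
  targets:
    - [[0, 0.3, 0, 0, 0, 0, 0], [-0.4, 0.2, 0, 0, 0, 0, 0], [-0.9, 0, 0.3, 0, 0, 0, 0], [-0.9, 0, 1, 0, 0, 0, 0], [-0.5, 0, 1, 0, 0, 0, 0]]

```text
t: 14.38
ee_pos: [474.7, 69.8, 303.7]
orientation: [-2.165, -2.274, 0.005]
ft_force: [0.9, -0.0, 1.1]
width: 0.6
grasp_force: 0.0
```

>>> step_arm:
  targets:
    - [[0, 0.8, 0.8, 0, 0, 0, 0], [0, 1, 0.3, 0, 0, 0, 0], [0, 1, 0, 0, 0, 0, 0], [0, 1, 0, 0, 0, 0, 0], [0, 0, 0, 0, 0, 0, 0]]

```text
t: 15.0
ee_pos: [476.8, 262.5, 358.7]
orientation: [2.162, 2.279, 0.001]
ft_force: [-0.8, 0.1, -0.5]
width: 0.8
grasp_force: 0.0
```

```bash
python3 -c "
from h import *
ends('9.png')
d=cv2.imread('pics/scene9.png');cv2.imwrite('pics/s9c.png',cv2.resize(d[140:320,150:360],None,fx=3.3,fy=3.3,interpolation=cv2.INTER_CUBIC))"
```

```text
scene z 13 124 [605.8  33.4] rack -65.2 -17.7
scene z 25 124 [618.4  39.6] rack -70.9 -4.9
side z 13 138 [607.6  33.5] rack -65.3 -16.0
side z 25 138 [601.   39.8] rack -71.9 -22.2
```

View pics/s9c.png

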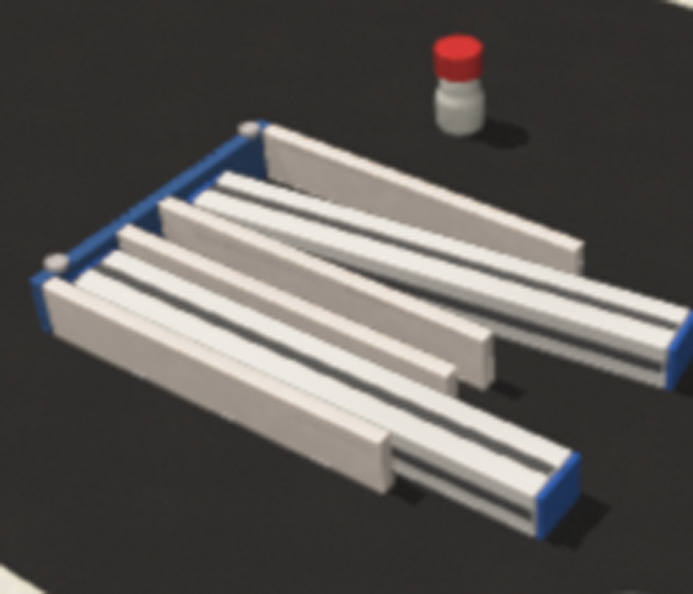

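The crop shows the rail home at the stop, level with the stored rail's outer end, but lying aslant with its outer end about 17 mm to -y of the rack. I'll push that outer end +x to straighten it.

>>> step_arm:
  targets:
    - [[0.4, -1, 0, 0, 0, 0, 0], [0.4, -1, 0, 0, 0, 0, 0], [0.4, -1, -0.4, 0, 0, 0, 0], [0, -1, -1, 0, 0, 0, 0], [0, -0.8, -1, 0, 0, 0, 0]]

```text
t: 15.72
ee_pos: [536.7, 23.6, 245.2]
orientation: [2.168, 2.271, 0.001]
ft_force: [1.3, -0.0, -0.4]
width: 0.2
grasp_force: 0.0
```

>>> step_arm:
  targets:
    - [[0, 0, -0.94, 0, 0, 0, 0], [0, 0, 0, 0, 0, 0, 0], [0.5, 0, 0, 0, 0, 0, 0], [0.2, 0, 0, 0, 0, 0, 0], [0, 0, 0, 0, 0, 0, 0]]

```text
t: 16.35
ee_pos: [572.6, 26.8, 200.2]
orientation: [2.165, 2.274, 0.003]
ft_force: [-0.2, -0.6, 0.0]
width: 0.2
grasp_force: 0.0
```

>>> step_arm:
  targets:
    - [[0, 0, -0.15, 0, 0, 0, 0], [0.15, 0, 0, 0, 0, 0, 0], [0.15, 0, 0, 0, 0, 0, 0], [0.12, 0, 0, 0, 0, 0, 0], [0, 0, 0, 0, 0, 0, 0]]

```text
t: 16.98
ee_pos: [593.6, 26.8, 191.2]
orientation: [2.166, 2.275, 0.001]
ft_force: [-0.6, -0.5, -0.1]
width: 0.8
grasp_force: 0.0
```

>>> step_arm:
  targets:
    - [[-0.5, 0, 0, 0, 0, 0, 0], [-1, 0, 0.5, 0, 0, 0, 0], [-0.5, 0.5, 1, 0, 0, 0, 0], [0, 1, 0.5, 0, 0, 0, 0], [0, 1, 0, 0, 0, 0, 0]]

```text
t: 17.6
ee_pos: [493.6, 153.0, 293.8]
orientation: [2.166, 2.272, 0.007]
ft_force: [0.2, -1.0, -0.5]
width: 0.4
grasp_force: 0.0
```

```bash
python3 -c "
from h import *
ends('10.png')
d=cv2.imread('pics/scene10.png');cv2.imwrite('pics/s10c.png',cv2.resize(d[140:320,150:360],None,fx=3.3,fy=3.3,interpolation=cv2.INTER_CUBIC))"
```

```text
scene z 13 138 [618.6  34.6] rack -65.9 -4.9
scene z 25 138 [630.8  40.8] rack -71.5 7.6
```

View pics/s10c.png

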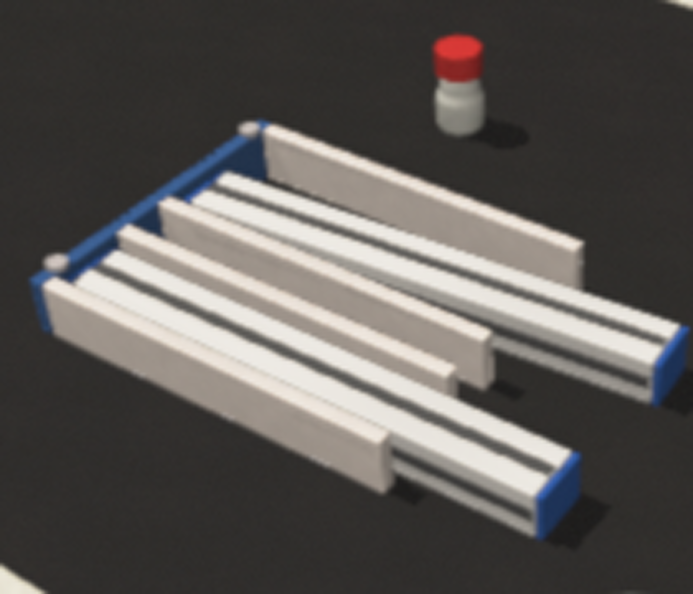

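The crop shows the rail nearly parallel to the stored one: its top edge runs (228,172)-(685,327), against (118,252)-(577,455) for the stored rail. I'll compute the angle between them.

```bash
python3 -c "
from h import *
d=snap('scene')
f=lambda *p:ray(d,np.array(p)/3.3+[150,140],25)[:,:2]
for p in [((228,172),(685,327)),((197,195),(657,362)),((118,252),(577,455)),((85,275),(537,492))]:
  q=f(*p);v=q[1]-q[0];print(q.round(1).tolist(),np.hypot(*v),np.arctan2(v[0],v[1]),((q-M)@np.c_[X,Y]).round(1).tolist())"
```

```text
[[630.8, -217.8], [604.2, 33.7]] 252.87254913468155 -0.10524459290457237 [[186.8, -4.3], [-65.7, -19.3]]
[[654.5, -216.4], [631.9, 35.5]] 252.90636850690268 -0.08934432799532734 [[186.5, 19.4], [-66.2, 8.5]]
[[709.8, -213.9], [699.9, 38.1]] 252.20990235101323 -0.03896838512443758 [[186.6, 74.8], [-65.6, 76.5]]
[[730.9, -213.4], [726.3, 36.3]] 249.82074201465605 -0.018104421534839484 [[187.1, 95.9], [-62.7, 102.8]]
```

The tilt is about 0.07 rad. That's inside the 0.10 limit, but one more nudge of about 10 mm gives more margin.

>>> step_arm:
  targets:
    - [[0, -1, 0, 0, 0, 0, 0], [0.5, -1, -0.5, 0, 0, 0, 0], [0.5, -0.5, -0.8, 0, 0, 0, 0], [0, 0, -0.72, 0, 0, 0, 0], [0.4, 0, 0, 0, 0, 0, 0]]

```text
t: 18.38
ee_pos: [560.6, 24.7, 186.6]
orientation: [-2.165, -2.269, 0.01]
ft_force: [0.2, -0.2, -0.1]
width: 0.5
grasp_force: 0.0
```

>>> step_arm:
  targets:
    - [[0.4, 0, 0, 0, 0, 0, 0], [0.2, 0, 0, 0, 0, 0, 0], [0.2, 0, 0, 0, 0, 0, 0], [0, 0, 0, 0, 0, 0, 0], [0, 0, 0, 0, 0, 0, 0]]

```text
t: 19.0
ee_pos: [602.6, 26.7, 190.1]
orientation: [-2.166, -2.275, 0.0]
ft_force: [-0.4, 0.3, -1.0]
width: 0.3
grasp_force: 0.0
```

>>> step_arm:
  targets:
    - [[-0.5, 0, 0, 0, 0, 0, 0], [-1, 0, 0.5, 0, 0, 0, 0], [-0.5, 0.5, 1, 0, 0, 0, 0], [0, 1, 0.5, 0, 0, 0, 0], [0, 1, 0, 0, 0, 0, 0]]

```text
t: 19.62
ee_pos: [503.0, 153.0, 292.8]
orientation: [2.166, 2.272, 0.007]
ft_force: [1.4, 0.4, 0.3]
width: 0.0
grasp_force: 0.0
```

```bash
python3 -c "
from h import *
ends('11.png');d=snap('scene')
m=cv2.inRange(cv2.cvtColor(d['pixels'],cv2.COLOR_RGB2HSV),(100,110,50),(125,255,255))
k,l,s,c=cv2.connectedComponentsWithStats(m)
for i in range(1,k):
  if s[i,4]>60:print(ray(d,c[i],13)[0][:2],s[i])
"
```

```text
scene z 13 149 [628.2  34.9] rack -65.7 4.8
scene z 25 149 [640.2  41.1] rack -71.4 17.0
[ 280.73979593 -931.75310029] [ 84  38  67  30 666]
[ 652.53370269 -240.24251693] [169 181  61  44 467]
[628.30970737  34.91918093] [344 242  12  25 150]
[713.25621496  37.78044289] [313 277  13  27 197]
```

```bash
python3 -c "
from h import *
print(ctrl.close_job())"
```

```text
the job is handed in; nothing more can be done
None
```

The rail is in the empty bay against the blue back stop, about 5 mm off the centre line at its outer end and an estimated 0.03 rad off straight; the tools never went near the vial, dropper or dish, and I handed the job in at about 20 s (no verdict came back).

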